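# Seat a lens barrel in a sprung V-block and hold it pressed

### The arm

A 6-joint arm with a two-finger parallel gripper is mounted at the origin on a cart in front of the work surface, level with it; the furniture and walls round the work are solid. World frame = base frame: x ahead of the robot, y to its left, z up, the work surface at z = 0. Lengths are in m, angles in rad, forces in N, time in s.
With the tool pointing down it reaches from about 0.275 to 0.725 m from the base axis. Payload 15.9 kg.
Tool frame: the origin (TCP) lies midway between the tips of the shut fingers; the grasp point (between the pads) lies 19 mm behind it; x points along the fingers, z is the direction in which the jaws open and shut, and the axes are right-handed (so a half turn about x gives the same grasp; the last joint's range is limited). The gripper opens to 85 mm and grips with 20 to 120 N. Pads are 22 mm wide; open, the fingers measure 114 mm over their backs; the gripper's body (76 mm by 85 mm) begins 54 mm behind the grasp point. The pads swing forward as they close: fully open they stand 13 mm farther back than shut.
Start: joints at [1.327, 0.213, -0.034, 1.323, 0, 1.571], TCP at [0.121, 0.485, 0.231] pointing down, gripper open.
Joint ranges: [-2.98, 2.98], [-0.74, 1.72], [-1.14, 1.35], [-2.1, 2.04], [-1.57, 1.44], [-3.14, 3.14]. Speed limits (rad/s): [1.89, 1.89, 2.39, 2.57, 3.14, 3.14].

### API

Orientations are given as a rotation vector (axis times angle).
In Python, from station import r gives the robot as it stands. The module is installed in compiled form; this text tells all that it offers.
- The arm moves only by the shell command python3 -m jog 'ROWS' [FORCE]. ROWS is JSON, a list of rows, each an object of numbers: "ax", "ay", "az": the turn, a rotation vector about the tool's x, y, z in degrees; "dx", "dy", "dz": the shift along the tool's x, y, z in cm; "jaw": the closure, from -1 (fully open) to 1 (shut). A call has exactly 10 rows; each row is the pose to reach, as a shift and turn from the pose commanded when the call began, along the tool's axes at that moment; what a row does not reach only later rows make up. A row lasts 1/8 s, in which the tool goes at most 62.5 mm and 10.7 degrees, less where a joint would pass 70% of its speed; a pose out of reach is approached as far as the arm can. A call with a gripper value outside its range is refused whole. The fingers move at their own pace and stop on an object; FORCE is the grip in N (left out, the last holds). Time passes only in rows, so rows that repeat a pose let the fingers close, or fill a call up. It gives the time, the measured TCP pose, the force and the opening at its end, in the units of the state.
- r.sense(): the state, without advancing time (a new reading comes with each control period).
- r.capture(name): name is "scene" or "top"; returns a dict with "frame" (384x512x3 uint8, red, green, blue), "fx", "fy", "cx", "cy" (pixels), "extrinsics" (4x4, takes a point from camera to world coordinates). Camera axes: x right, y down, z forward; pixel columns grow to the right and rows downward; lengths in m; the calibration is good to about 2 mm. A picture is of the moment at which its call begins. There is no depth.
- r.finish_job(): hands the job in, once; it reports no verdict.
The state is a dict: "clock": time; "joint_pos": joint angles; "joint_vel": joint speeds; "joint_efforts": joint torques, N m; "eef_pos": TCP position; "tool_rot": TCP orientation; "wrist_force": force on the tool from outside, world axes, zero at the start; "ft_torque": the same for the moment, N m; "width": opening from 0.0 (shut) to 1.0 (fully open).
Only numpy, scipy, OpenCV 4.12 (cv2) and the standard library are available. Lean on these libraries where they do the work, as an engineer would, in place of code of your own. Each camera call takes 0.05 s, during which the arm holds its last target.

### The job

Take the thicker of the two lens barrels from the wooden rest and lay it in the metal V-block, its glass end facing the block's upright end plate and within a centimetre of it. Then press the barrel down gently with the fingers so that it bears on both sides of the V and the sprung block sinks to about half of its 12 mm travel, and finish while still holding it pressed like that. Leave the slim barrel and the other things on the bench as they are.

Things in the scene. Friction and masses are not known exactly. Their poses are not given: they have to be found in the camera images.
- barrel_mid (a point): centre of the thicker lens barrel, a loose black cylinder 32 mm in diameter, 100 mm long, about 0.15 kg. Its y axis runs along the cylinder towards the glass end; x and z turn with it as it rolls. At the other end a steel nose 24 mm in diameter stands out a further 6 mm. It starts lying level in one place of the rest, its axis 46 mm above the bench.
- glass_end (a point): the centre of the thicker barrel's glass end face, 50 mm from barrel_mid along its y axis; same axes
- slim_mid (a point): centre of the slim lens barrel that lies in the other place of the rest, a black cylinder 24 mm in diameter and 96 mm long, with the same kind of ends, its axis 40 mm above the bench; not to be moved
- rest: fixed wooden rest, 190 mm (x) by 104 mm (y), origin at the centre of its underside. Two places, 55 mm to either side along its x, for barrels lying along its y: each a pair of V supports 48 mm wide, 16 mm thick, 44 mm high, centred 38 mm to either side along y, so that 60 mm in the middle of each barrel is free underneath, down to the 8 mm board.
- vblock: fixed steel base of the sprung V-block, 64 mm (x) by 136 mm (y), 10 mm thick; origin on its underside, under seat. The V runs along its y, the end plate at the +y end. The V is 90 degrees, open upwards, its mouth 42 mm wide, its upper edges 2 mm below seat, on two supports 16 mm thick, 48 mm wide, centred 38 mm to either side of seat along y; the 60 mm between them are free down to a plate 36 mm below seat.
- seat (a point): where the centre of the thicker barrel lies when it rests fully in the V, 6 mm of gap to the end plate; 70 mm above the bench while not pressed, sinking with the carriage. y along the V towards the end plate, z up. The end plate's inner face is 56 mm from this point along +y; the plate is 44 mm wide, 6 mm thick and ends 8 mm above it. A seated barrel's top line is 16 mm above this point.
- press (a joint): how far the carriage with the V has been pressed straight down, in m: 0 (up, as it starts) to 0.012 (stop). A spring holds it up: it starts to sink under about 6 N of downward load and then takes 1 N more for each mm. The weight of the barrel alone does not move it.
- cuvette_box: bystander: open blue box of cuvettes, 60x110x36 mm, origin at the centre of its underside
- petri: bystander: clear round dish, 61 mm across, 14 mm high, origin at the centre of its underside
- timer: bystander: white square timer, 62x62x18 mm, origin at the centre of its underside
Things that resemble listed ones, but are neither listed nor needed, are in the scene too. There is more than one size of the vblock; the one meant has the size given above.

How it is judged:
On the way:
1. the thicker barrel is lifted clear of the rest (height (world z) of barrel_mid above 0.085 m and contact force between barrel and rest below 0.01 N), for 0.1 s.
At the end, for the whole second after the job is handed in: Thicker barrel seated in the V (2.5 mm sideways, -3 to +2 mm in height, 0.05 rad), glass end 0 to 13 mm from the end plate; over 0.8 N on each side of the V at both supports, over 2 N from the fingers; block pressed 3 to 9.5 mm; slim barrel within 10 mm of its start (x of barrel_mid in the frame of seat between -0.0025 and 0.0025 m and y of barrel_mid in the frame of seat between -0.007 and 0.0075 m and z of barrel_mid in the frame of seat between -0.003 and 0.002 m and y of glass_end in the frame of seat above 0.03 m and angle between the y axis of barrel_mid and the y axis of seat, either way round below 0.05 rad and value of joint press between 0.003 and 0.0095 m and contact force between barrel and press_c0 above 0.8 N and contact force between barrel and press_c1 above 0.8 N and contact force between barrel and press_c2 above 0.8 N and contact force between barrel and press_c3 above 0.8 N and contact force between the fingers and barrel above 2 N and linear speed of barrel below 0.01 m/s and distance of slim_mid from where it was at the start of the episode below 0.01 m); the arm keeps its last pose, push and grip.
It fails at once if the barrel is rammed into the V-block (over 45 N) (contact force between barrel and vblock above 45 N).
It fails at once if the slim barrel is moved more than 15 mm (distance of slim_mid from where it was at the start of the episode above 0.015 m).
It fails at once if a bystander is moved more than 20 mm (distance of any of cuvette_box, petri, timer from where it was at the start of the episode above 0.02 m).
It also fails if it takes over 42 s, if anything falls off the work surface, if the arm or the gripper's body presses on something with over 40 N, if the wrist force passes 120 N, or if a joint passes its speed limit or range.

## Working session

There is one attempt and no reset: what is moved stays moved. The work goes in short steps, Python scripts to look and compute and a shell command to move; the robot and the scene stay as the last step left them, time stands still between calls to the robot, and variables do not carry over. Pictures are saved under pics/ and viewed, and the job is handed in when it is done.

```bash
mkdir -p pics; python3 - <<'E'
from station import r
import cv2,json,numpy as np
s=r.sense()
for k,v in s.items(): print(k,np.round(v,4))
import pickle
for n in("scene","top"):
    c=r.capture(n); cv2.imwrite(f"pics/{n}0.png",c["frame"][:,:,::-1]); pickle.dump(c,open(f"{n}0.pkl","wb"))
    print(n,c["fx"],c["fy"],c["cx"],c["cy"]);print(np.round(c["extrinsics"],4))
E
```

```text
clock 0.0
joint_pos [ 1.327   0.2134 -0.035   1.3235 -0.      1.5708]
joint_vel [ 0.0009  0.0008 -0.002  -0.0006 -0.0005  0.0006]
joint_efforts [-5.20000e-03 -6.86165e+01  4.87117e+01  1.78000e-02 -5.00000e-04
  0.00000e+00]
eef_pos [0.1206 0.4849 0.2308]
tool_rot [-1.0284  1.3156  1.0273]
wrist_force [-0.727 -0.125 -0.247]
ft_torque [ 0.0514  0.0061 -0.0027]
width 0.9954
scene 372.48242964512053 372.48242964512053 258.7202698712277 194.86372785579653
[[ 0.5629 -0.6552  0.5039  0.1457]
 [-0.8265 -0.4384  0.3532 -0.1007]
 [-0.0105 -0.6152 -0.7883  0.743 ]
 [ 0.      0.      0.      1.    ]]
top 426.6516470008272 426.6516470008272 245.08079107423484 197.13731330621175
[[-0.015  -0.9809  0.194   0.364 ]
 [-0.9998  0.0172  0.0094  0.2158]
 [-0.0125 -0.1939 -0.981   1.1829]
 [ 0.      0.      0.      1.    ]]
```

View pics/scene0.png

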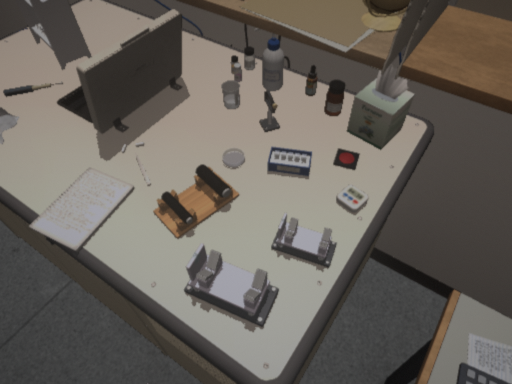

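View pics/top0.png

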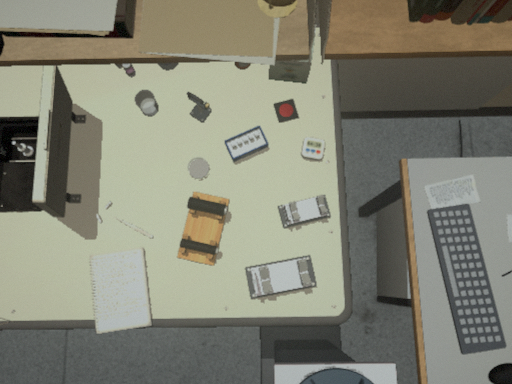

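The scene view shows the rest (about 195,200) with two barrels, two V-blocks (about 232,285 and 305,242), the petri dish, the box and the timer. I'll enlarge both views.

```bash
cat > h.py <<'E'
import numpy as np,pickle
def load(n): return pickle.load(open(n,"rb"))
def proj(c,P):
    P=np.atleast_2d(P); E=c["extrinsics"]; q=(P-E[:3,3])@E[:3,:3]
    return np.c_[c["fx"]*q[:,0]/q[:,2]+c["cx"],c["fy"]*q[:,1]/q[:,2]+c["cy"]]
def ray(c,uv):
    uv=np.atleast_2d(uv).astype(float);E=c["extrinsics"]
    d=np.c_[(uv[:,0]-c["cx"])/c["fx"],(uv[:,1]-c["cy"])/c["fy"],np.ones(len(uv))]@E[:3,:3].T
    return E[:3,3],d
def onz(c,uv,z):
    o,d=ray(c,uv); return o+d*((z-o[2])/d[:,2])[:,None]
def tri(cs,uvs):
    A=np.zeros((3,3));b=np.zeros(3);L=[]
    for c,uv in zip(cs,uvs):
        o,d=ray(c,uv);d=d[0]/np.linalg.norm(d[0]);M=np.eye(3)-np.outer(d,d);A+=M;b+=M@o;L.append((o,M))
    p=np.linalg.solve(A,b);return p,[np.linalg.norm(M@(p-o)) for o,M in L]
E
python3 - <<'E'
from h import *
import cv2
def crop(n,x0,y0,x1,y1,s,out):
    f=load(n)["frame"][y0:y1,x0:x1,::-1]
    cv2.imwrite(out,cv2.resize(f,None,fx=s,fy=s,interpolation=cv2.INTER_CUBIC))
crop("scene0.pkl",145,155,285,325-65,5.7,"pics/s_rest.png") if 0 else crop("scene0.pkl",145,155,250,235,7,"pics/s_rest.png")
crop("scene0.pkl",180,210,340,325,5,"pics/s_vb.png")
crop("top0.pkl",170,185,240,270,7,"pics/t_rest.png")
crop("top0.pkl",235,185,335,305,5,"pics/t_vb.png")
E
```

```text
(no output)
```

View pics/s_rest.png

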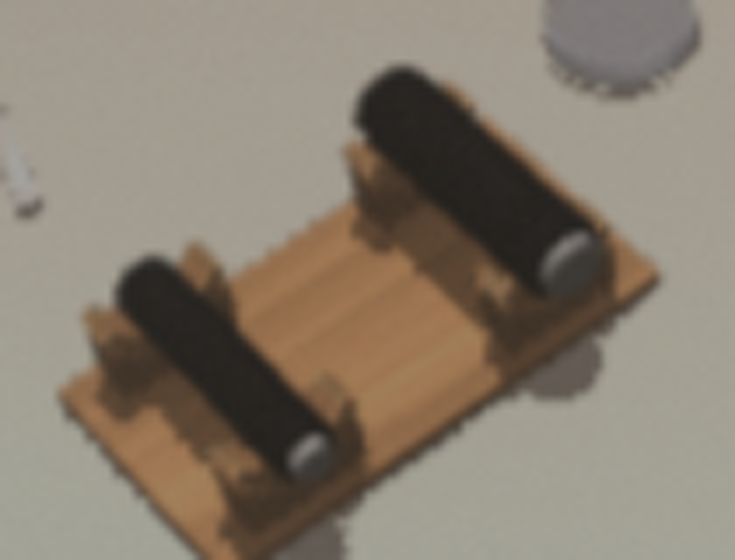

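View pics/s_vb.png

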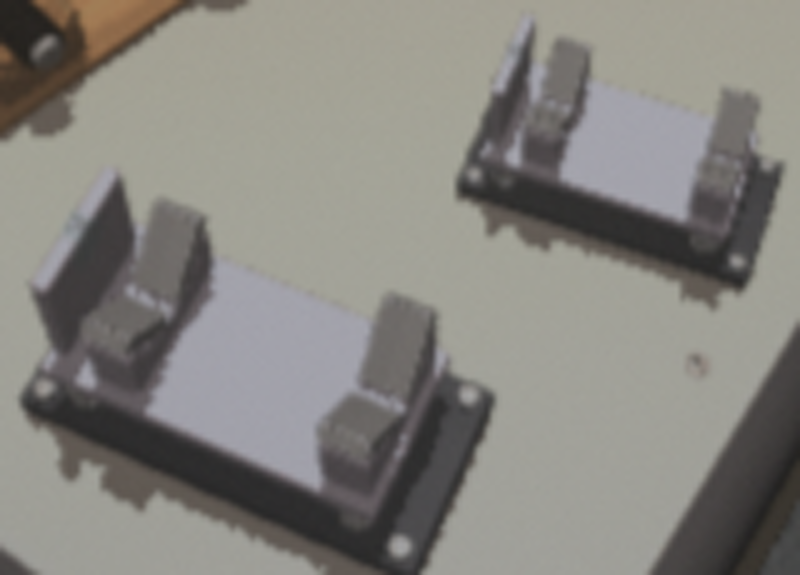

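View pics/t_rest.png

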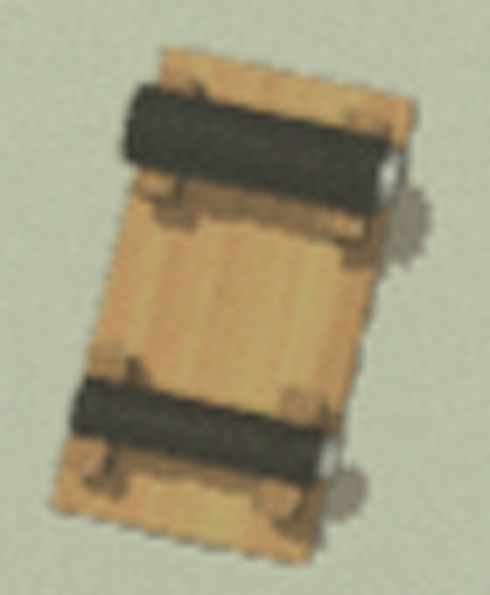

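View pics/t_vb.png

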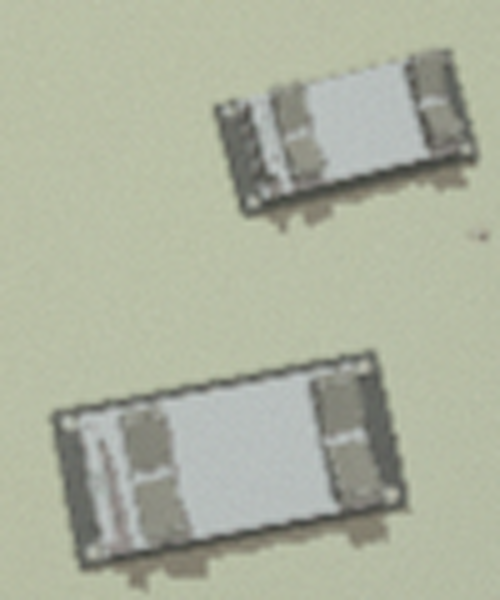

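```bash
python3 - <<'E'
from h import *
T=load("top0.pkl");S=load("scene0.pkl")
def tp(l,o,s): return np.array(l,float)/s-.5/s*0+np.array(o)
def show(n,w):
    print(n,np.round(w[:,:2],4).tolist(),"sides",np.round([np.linalg.norm(w[i]-w[(i+1)%len(w)]) for i in range(len(w))],4),"ctr",np.round(w.mean(0),4))
show("bigT",onz(T,tp([(52,410),(375,350),(408,508),(85,570)],(235,185),5),.01))
show("smallT",onz(T,tp([(213,104),(452,47),(478,160),(248,215)],(235,185),5),.01))
show("bigS",onz(S,tp([(25,395),(495,395),(415,572)],(180,210),5),.01))
show("smallS",onz(S,tp([(460,185),(785,160),(742,285)],(180,210),5),.01))
# barrels: silhouettes in top crop, triangulate ends
for nm,tpx,spx in [("thick",[(140,125),(382,172)],[(405,105),(570,262)]),("slim",[(88,406),(325,455)],[(150,285),(310,455)])]:
    P=[]
    for a,b in zip(tpx,spx):
        p,e=tri([T,S],[tp([a],(170,185),7)[0],tp([b],(145,155),7)[0]]);P.append(p);print(nm,np.round(p,4),np.round(e,4))
    print(np.linalg.norm(P[1]-P[0]))
print(proj(T,[[0,0,0],[.12,.485,.23]]))
E
```

```text
bigT [[0.4027, 0.2291], [0.4323, 0.0526], [0.3478, 0.0387], [0.3179, 0.2127]] sides [0.1789 0.0856 0.1766 0.0864] ctr [0.3752 0.1333 0.01  ]
smallT [[0.5698, 0.1367], [0.5999, 0.0021], [0.5358, -0.009], [0.5073, 0.1193]] sides [0.138  0.065  0.1314 0.0649] ctr [0.5532 0.0623 0.01  ]
bigS [[0.3222, 0.2153], [0.432, 0.0525], [0.3522, 0.0391]] sides [0.1963 0.0809 0.1787] ctr [0.3688 0.1023 0.01  ]
smallS [[0.5078, 0.1191], [0.6008, 0.004], [0.5344, -0.0091]] sides [0.148  0.0677 0.1309] ctr [0.5477 0.038  0.01  ]
thick [0.5779 0.3752 0.0442] [0.0023 0.0023]
thick [0.5567 0.2826 0.0413] [0.0004 0.0004]
0.09500646883280861
slim [0.4681 0.3953 0.0425] [0.0006 0.0006]
slim [0.4476 0.3056 0.0386] [0.0002 0.0002]
0.09214260478789435
[[337.68422526 425.69453081]
 [123.54109294 402.67231153]]
```

```bash
python3 - <<'E'
from h import *
import cv2
from scipy.spatial.transform import Rotation as R
T=load("top0.pkl");S=load("scene0.pkl")
res={}
for nm,c,box in [("T",T,(170,185,240,270)),("S",S,(145,155,250,235))]:
    x0,y0,x1,y1=box
    f=c["frame"][y0:y1,x0:x1].astype(int)
    f8=cv2.resize(c["frame"][y0:y1,x0:x1],None,fx=8,fy=8,interpolation=cv2.INTER_LINEAR)
    m=((f8.max(2)<72)).astype(np.uint8)
    cs,_=cv2.findContours(m,0,2); cs=sorted(cs,key=cv2.contourArea)[-4:]
    v=c["frame"][y0:y1,x0:x1,::-1].copy(); v=cv2.resize(v,None,fx=8,fy=8)
    for k in cs:
        r=cv2.minAreaRect(k); b=(cv2.boxPoints(r)+.5)/8-.5+[x0,y0]
        cv2.drawContours(v,[k],-1,(0,0,255),1)
        print(nm,cv2.contourArea(k)/64,np.round(b,2).tolist(),np.round(np.array(r[1])/8,2))
    cv2.imwrite(f"pics/m{nm}.png",v[:600,:800])
s=lambda l:np.array(l,float)/5+[235,185]
print("apexT",onz(T,s([(298,132),(433,103)]),.047))
print("screwsT",onz(T,s([(233,106),(445,57),(465,155),(254,202)]),.012), onz(T,s([(233,106),(445,57),(465,155),(254,202)]),.012).mean(0))
q=lambda l:np.array(l,float)/5+[180,210]
print("apexS",onz(S,q([(550,110),(722,162)]),.047))
print(R.from_rotvec([-1.0284,1.3156,1.0273]).as_matrix().round(3))
E
```

```text
T 238.9765625 [[179.96, 246.2], [181.75, 238.15], [215.79, 245.75], [214.0, 253.8]] [34.88  8.24]
T 347.0546875 [[187.19, 207.47], [189.42, 196.87], [224.66, 204.29], [222.43, 214.89]] [36.01 10.83]
S 0.140625 [[222.44, 205.94], [222.94, 205.56], [223.18, 205.88], [222.68, 206.26]] [0.4  0.62]
S 488.6015625 [[153.5, 203.25], [167.94, 188.81], [197.56, 218.44], [183.13, 232.88]] [41.9  20.42]
S 604.3046875 [[188.45, 176.54], [203.19, 161.43], [234.72, 192.18], [219.99, 207.3]] [44.05 21.11]
apexT [[0.54724469 0.09397928 0.047     ]
 [0.56183891 0.0206706  0.047     ]]
screwsT [[ 0.56815312  0.12579795  0.012     ]
 [ 0.59388135  0.00667558  0.012     ]
 [ 0.53843541 -0.00155613  0.012     ]
 [ 0.51421943  0.1159247   0.012     ]] [0.55367233 0.06171052 0.012     ]
apexS [[0.54319726 0.0957532  0.047     ]
 [0.56188599 0.020684   0.047     ]]
[[-0.    -0.97   0.241]
 [-0.001  0.241  0.97 ]
 [-1.     0.    -0.001]]
```

View pics/mT.png

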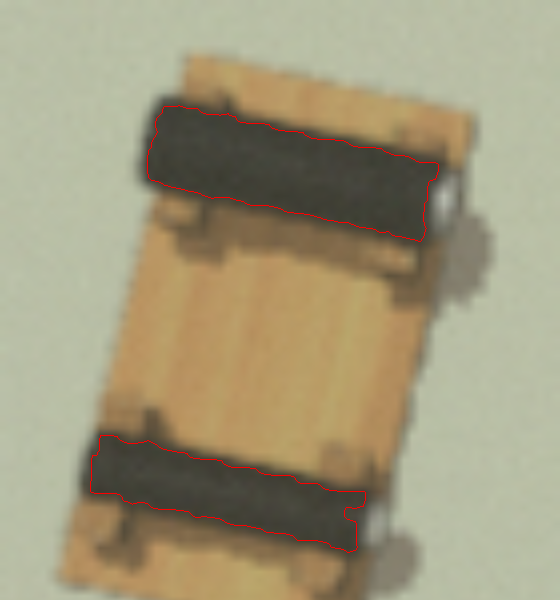

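View pics/mS.png

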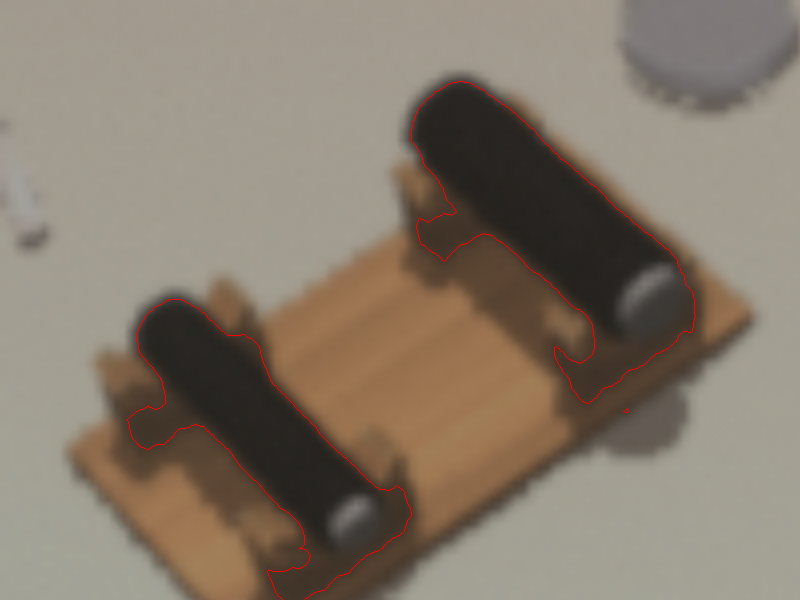

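The top view outlines the thick barrel cleanly, from (188,202) to (224,210), with its bright nose on the right at about (225,210). So its glass end points towards +y. The smaller block, about 65x135 mm, is the one meant.

```bash
python3 - <<'E'
from h import *
import cv2
T=load("top0.pkl");S=load("scene0.pkl")
b=np.array([[187.19, 207.47], [189.42, 196.87], [224.66, 204.29], [222.43, 214.89]])
L=(b[0]+b[1])/2;Rr=(b[2]+b[3])/2; u=(Rr-L)/np.linalg.norm(Rr-L)
L=L-u*.4
for z in(.046,.05,.062): print(z,onz(T,[L,Rr],z).round(4).tolist())
P=onz(T,[L,Rr],.046)
# axis heights in scene: barrel band edges across at mid, threshold 45
f8=cv2.resize(S["frame"],None,fx=8,fy=8,interpolation=cv2.INTER_LINEAR).max(2)
m=(f8<48).astype(np.uint8);
x0,y0,x1,y1=[v*8 for v in(185,155,250,215)]
k=max(cv2.findContours(m[y0:y1,x0:x1],0,2)[0],key=cv2.contourArea)
r=cv2.minAreaRect(k);print("S",(np.array(r[0])+[x0,y0])/8,np.array(r[1])/8,((cv2.boxPoints(r)+[x0,y0])/8).round(1).tolist())
v=cv2.cvtColor(f8[y0:y1,x0:x1],8);cv2.drawContours(v,[k],-1,(0,0,255),1);cv2.imwrite("pics/mS2.png",v)
for z in (.04,.046,.052): print(z,[proj(S,onz(T,[p],z)).round(1).tolist() for p in (L,(L+Rr)/2,Rr)])
t=lambda a:np.array(a)/5+[235,185]; q=lambda a:np.array(a)/5+[180,210]
for a,c in [((408,57),(726,90)),((445,50),(760,93)),((275,86),(558,38)),((303,82),(592,44)),((465,143),(738,190))]:
    p,e=tri([T,S],[t(a),q(c)]);print("support corner",p.round(4),np.round(e,4))
E
```

```text
0.046 [[0.5779, 0.3821, 0.046], [0.5556, 0.2854, 0.046]]
0.05 [[0.5772, 0.3815, 0.05], [0.555, 0.2852, 0.05]]
0.062 [[0.5749, 0.3798, 0.062], [0.5529, 0.2844, 0.062]]
S [212.15057945 180.58538818] [36.83551788 12.00721073] [[194.4, 172.8], [202.4, 163.8], [229.9, 188.4], [221.9, 197.3]]
0.04 [[[200.1, 169.8]], [[212.4, 180.8]], [[225.2, 192.3]]]
0.046 [[[199.8, 168.6]], [[212.1, 179.6]], [[224.9, 191.1]]]
0.052 [[[199.4, 167.4]], [[211.7, 178.4]], [[224.6, 189.8]]]
support corner [0.5852 0.0345 0.0617] [0.0011 0.0011]
support corner [0.585  0.0181 0.0742] [0.0006 0.0006]
support corner [0.5693 0.1075 0.062 ] [0.0008 0.0008]
support corner [0.5708 0.0925 0.0674] [0. 0.]
support corner [0.5378 0.0068 0.0703] [0.0027 0.0027]
```

View pics/mS2.png

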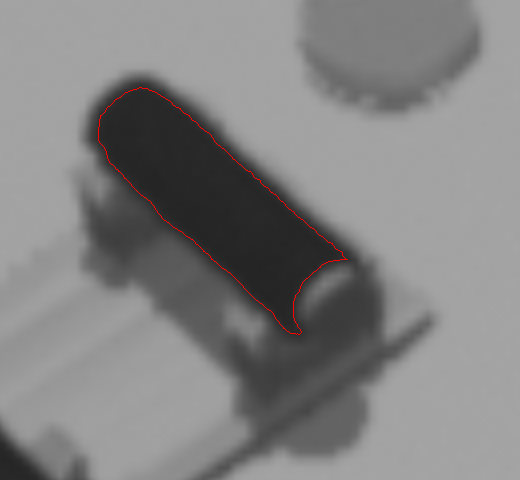

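```bash
python3 - <<'E'
from h import *
import cv2
T=load("top0.pkl");S=load("scene0.pkl")
t=lambda a:np.array(a,float)/5+[235,185]; q=lambda a:np.array(a,float)/5+[180,210]
w=onz(T,t([(307,82),(326,175),(446,49),(467,143)]),.068)[:,:2];print(w.round(4).tolist())
d=(w[0]+w[1]-w[2]-w[3]);L=np.linalg.norm(d)/2;d/=np.linalg.norm(d);print("len",L,"ang",np.degrees(np.arctan2(d[1],d[0])),"seat",w.mean(0)+d*.008)
for c in(.0545,.058),(.5537,.0617),(.554,.058),(.5535,.062):
    pass
# overlays: predicted features for a hypothesised seat
def pred(seat,ang):
    a=np.radians(ang);y=np.array([np.cos(a),np.sin(a),0]);x=np.array([y[1],-y[0],0]);o=np.array([*seat,0])
    f=lambda X,Y,Z:o+x*X+y*Y+np.array([0,0,Z])
    pts=[f(X,Y,.01) for X,Y in((-.032,-.068),(.032,-.068),(.032,.068),(-.032,.068))]
    sup=[[f(X,Y,.068) for X,Y in((-.024,c-.008),(.024,c-.008),(.024,c+.008),(-.024,c+.008))] for c in(-.038,.038)]
    pl=[f(X,.056,Z) for X,Z in((-.022,.034),(.022,.034),(.022,.078),(-.022,.078))]
    return [pts,*sup,pl]
for nm,c,o,s,sz in(("T",T,(260,185),10,(80,50)),("S",S,(265,205),9,(80,65))):
    im=c["frame"][o[1]:o[1]+sz[1],o[0]:o[0]+sz[0],::-1];im=cv2.resize(im,None,fx=s,fy=s,interpolation=cv2.INTER_CUBIC)
    for poly in pred((.5537,.060),102.3):
        p=((proj(c,poly)-o+.5)*s).astype(int);cv2.polylines(im,[p],True,(0,0,255),1)
    cv2.imwrite(f"pics/ov{nm}.png",im)
E
```

```text
[[0.5706, 0.0905], [0.5207, 0.0824], [0.5872, 0.0159], [0.5365, 0.0075]]
len 0.07645443919266831 ang 102.21031885005698 seat [0.55206483 0.05687179]
```

View pics/ovT.png

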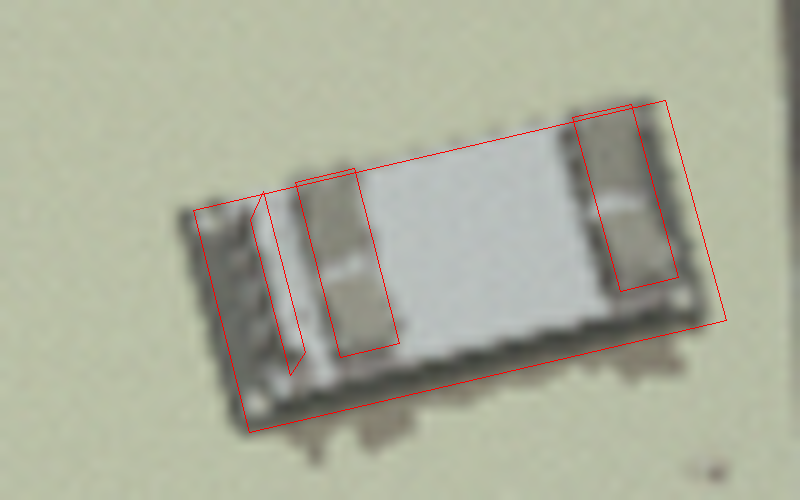

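View pics/ovS.png

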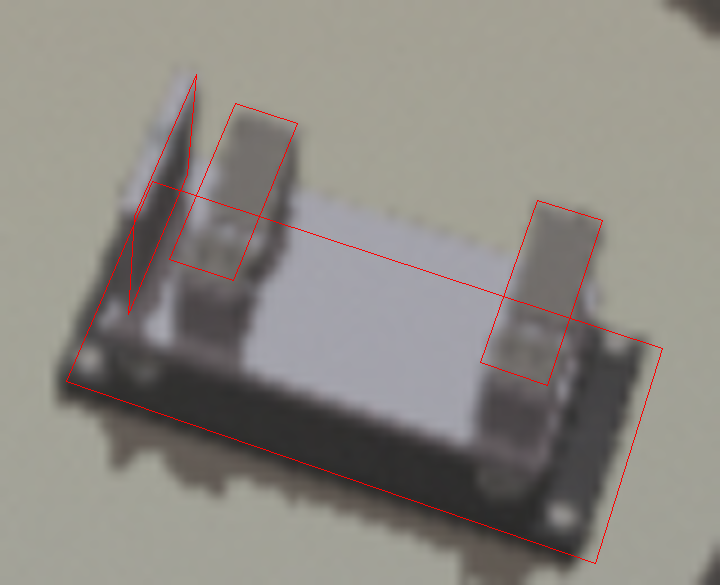

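Both overlays agree on the measurements:

| Item | Position (m) | Axis direction |
|---|---|---|
| Seat | about (0.553, 0.059) | 102.3° |
| Barrel centre | about (0.566, 0.3325), z about 0.045 | 77° |

I'll move above the barrel: shift dy -46.9, dz -4.05, dx +7 cm, and turn +89° about tool x.

```bash
python3 -m jog '[{"dy":-5.2,"dz":-0.45,"dx":0.8,"ax":9.9,"jaw":-1},{"dy":-10.4,"dz":-0.9,"dx":1.6,"ax":19.8,"jaw":-1},{"dy":-15.6,"dz":-1.35,"dx":2.4,"ax":29.7,"jaw":-1},{"dy":-20.8,"dz":-1.8,"dx":3.2,"ax":39.6,"jaw":-1},{"dy":-26.1,"dz":-2.25,"dx":4,"ax":49.4,"jaw":-1},{"dy":-31.3,"dz":-2.7,"dx":4.8,"ax":59.3,"jaw":-1},{"dy":-36.5,"dz":-3.15,"dx":5.6,"ax":69.2,"jaw":-1},{"dy":-41.7,"dz":-3.6,"dx":6.4,"ax":79.1,"jaw":-1},{"dy":-46.9,"dz":-4.05,"dx":7,"ax":89,"jaw":-1},{"dy":-46.9,"dz":-4.05,"dx":7,"ax":89,"jaw":-1}]' 40
cat > st.py <<'E'
from h import *
from station import r
from scipy.spatial.transform import Rotation as R
s=r.sense();M=R.from_rotvec(s["tool_rot"]).as_matrix()
print("t",s["clock"],"p",np.round(s["eef_pos"],4),"w",s["width"],"F",np.round(s["wrist_force"],2),"q",np.round(s["joint_pos"],3));print(M.round(3),"jaw deg",np.degrees(np.arctan2(M[1,2],M[0,2])))
E
python3 st.py
```

```text
t 0.1 p [0.1206 0.4849 0.2309] w 1.0031757959886993 F [0.14 0.19 0.55] q [ 1.327  0.213 -0.035  1.323 -0.     1.571]
[[-0.    -0.97   0.241]
 [-0.001  0.241  0.97 ]
 [-1.    -0.    -0.001]] jaw deg 76.02995156584824invalid input at $[0]: expected keys ax, ay, az, dx, dy, dz, jaw
```

```bash
python3 -m jog '[{"ay":0,"az":0,"dy":-5.2,"dz":-0.45,"dx":0.8,"ax":9.9,"jaw":-1},{"ay":0,"az":0,"dy":-10.4,"dz":-0.9,"dx":1.6,"ax":19.8,"jaw":-1},{"ay":0,"az":0,"dy":-15.6,"dz":-1.35,"dx":2.4,"ax":29.7,"jaw":-1},{"ay":0,"az":0,"dy":-20.8,"dz":-1.8,"dx":3.2,"ax":39.6,"jaw":-1},{"ay":0,"az":0,"dy":-26.1,"dz":-2.25,"dx":4,"ax":49.4,"jaw":-1},{"ay":0,"az":0,"dy":-31.3,"dz":-2.7,"dx":4.8,"ax":59.3,"jaw":-1},{"ay":0,"az":0,"dy":-36.5,"dz":-3.15,"dx":5.6,"ax":69.2,"jaw":-1},{"ay":0,"az":0,"dy":-41.7,"dz":-3.6,"dx":6.4,"ax":79.1,"jaw":-1},{"ay":0,"az":0,"dy":-46.9,"dz":-4.05,"dx":7,"ax":89,"jaw":-1},{"ay":0,"az":0,"dy":-46.9,"dz":-4.05,"dx":7,"ax":89,"jaw":-1}]' 40
python3 st.py
```

```text
clock: 1.35
eef_pos: [0.5683, 0.3306, 0.1593]
tool_rot: [0.181, 1.565, -0.184]
wrist_force: [0.2, 1.3, 0.5]
width: 1.002
t 1.35 p [0.5683 0.3306 0.1593] w 1.0015246815526118 F [0.17 1.34 0.49] q [ 0.527  0.569  0.305  1.309 -0.     2.33 ]
[[-0.002  0.23   0.973]
 [-0.001  0.973 -0.23 ]
 [-1.    -0.002 -0.001]] jaw deg -13.298149873757973
```

```bash
python3 - <<'E'
from station import r
import cv2,pickle,numpy as np
o=[]
for n,b in(("scene",(130,100,290,260)),("top",(140,150,300,310))):
    c=r.capture(n);pickle.dump(c,open(n+"1.pkl","wb"))
    o.append(cv2.resize(c["frame"][b[1]:b[3],b[0]:b[2],::-1],(400,400)))
cv2.imwrite("pics/a1.png",np.hstack(o))
E
python3 st.py
```

```text
t 1.45 p [0.566  0.3323 0.1606] w 1.0038942112695444 F [-0.99  0.12  0.08] q [0.531 0.565 0.302 1.309 0.    2.328]
[[-0.001  0.224  0.975]
 [-0.     0.975 -0.224]
 [-1.    -0.001 -0.001]] jaw deg -12.96308736813623
```

View pics/a1.png

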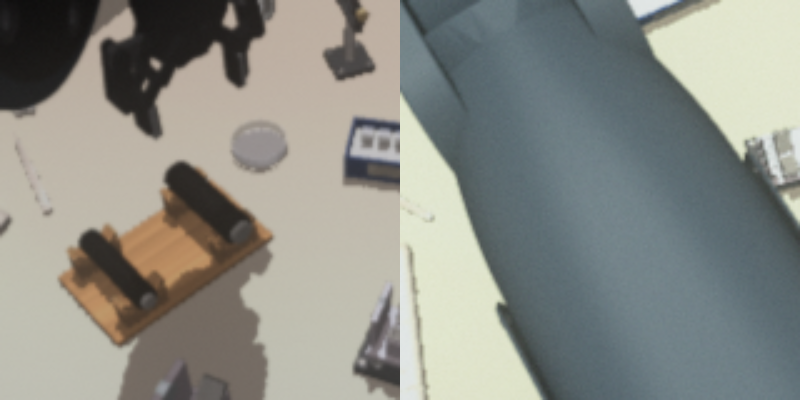

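The scene view shows the open gripper above and behind the rest. The top view is blocked by the arm. The pose is on target, so I'll descend 13.6 cm and close.

```bash
python3 -m jog '[{"ax":0,"ay":0,"az":0,"dx":2,"dy":0,"dz":0,"jaw":-1},{"ax":0,"ay":0,"az":0,"dx":4,"dy":0,"dz":0,"jaw":-1},{"ax":0,"ay":0,"az":0,"dx":6,"dy":0,"dz":0,"jaw":-1},{"ax":0,"ay":0,"az":0,"dx":8,"dy":0,"dz":0,"jaw":-1},{"ax":0,"ay":0,"az":0,"dx":9.8,"dy":0,"dz":0,"jaw":-1},{"ax":0,"ay":0,"az":0,"dx":11.3,"dy":0,"dz":0,"jaw":-1},{"ax":0,"ay":0,"az":0,"dx":12.5,"dy":0,"dz":0,"jaw":-1},{"ax":0,"ay":0,"az":0,"dx":13.3,"dy":0,"dz":0,"jaw":-1},{"ax":0,"ay":0,"az":0,"dx":13.6,"dy":0,"dz":0,"jaw":-1},{"ax":0,"ay":0,"az":0,"dx":13.6,"dy":0,"dz":0,"jaw":-1}]' 40
python3 st.py
python3 - <<'E'
from station import r
import cv2,pickle,numpy as np
c=r.capture("scene")
cv2.imwrite("pics/a2.png",cv2.resize(c["frame"][130:240,130:270,::-1],(700,550),interpolation=2))
E
```

```text
clock: 2.7
eef_pos: [0.5662, 0.3327, 0.0254]
tool_rot: [0.178, 1.563, -0.178]
wrist_force: [-0.4, -0.5, -0.6]
width: 1.001
t 2.7 p [0.5662 0.3327 0.0254] w 1.0011024420173082 F [-0.42 -0.49 -0.56] q [0.531 0.636 0.073 1.008 0.    2.328]
[[ 0.     0.224  0.974]
 [ 0.     0.974 -0.224]
 [-1.     0.     0.   ]] jaw deg -12.969166815497664
```

View pics/a2.png

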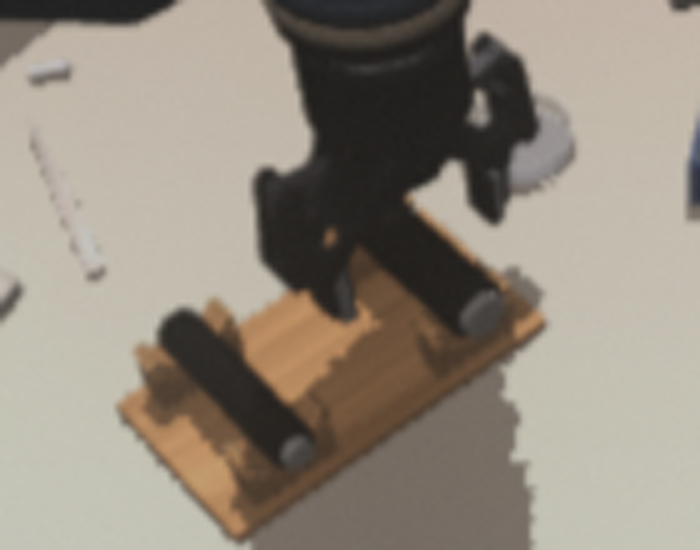

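The fingers straddle the thick barrel, with the left fingertip at about (345,300) and the right at about (492,205) in this enlarged crop. The slim barrel is untouched. I'll close now.

```bash
python3 -m jog '[{"ax":0,"ay":0,"az":0,"dx":0,"dy":0,"dz":0,"jaw":0},{"ax":0,"ay":0,"az":0,"dx":0,"dy":0,"dz":0,"jaw":0.2},{"ax":0,"ay":0,"az":0,"dx":0,"dy":0,"dz":0,"jaw":0.4},{"ax":0,"ay":0,"az":0,"dx":0,"dy":0,"dz":0,"jaw":1},{"ax":0,"ay":0,"az":0,"dx":0,"dy":0,"dz":0,"jaw":1},{"ax":0,"ay":0,"az":0,"dx":0,"dy":0,"dz":0,"jaw":1},{"ax":0,"ay":0,"az":0,"dx":0,"dy":0,"dz":0,"jaw":1},{"ax":0,"ay":0,"az":0,"dx":0,"dy":0,"dz":0,"jaw":1},{"ax":0,"ay":0,"az":0,"dx":0,"dy":0,"dz":0,"jaw":1},{"ax":0,"ay":0,"az":0,"dx":0,"dy":0,"dz":0,"jaw":1}]' 40
python3 st.py
```

```text
clock: 4.0
eef_pos: [0.5662, 0.3327, 0.0255]
tool_rot: [0.178, 1.563, -0.178]
wrist_force: [-0.9, -1.2, 6.6]
width: 0.358
t 4.0 p [0.5662 0.3327 0.0255] w 0.3583671906965389 F [-0.88 -1.19  6.6 ] q [ 0.531  0.636  0.073  1.008 -0.     2.329]
[[ 0.     0.225  0.974]
 [ 0.     0.974 -0.225]
 [-1.     0.     0.   ]] jaw deg -12.974577772520425
```

Gripped at about 31 mm. I'll lift it.

```bash
python3 -m jog '[{"ax":0,"ay":0,"az":0,"dx":-0.4,"dy":0,"dz":0,"jaw":1},{"ax":0,"ay":0,"az":0,"dx":-1.2,"dy":0,"dz":0,"jaw":1},{"ax":0,"ay":0,"az":0,"dx":-2.5,"dy":0,"dz":0,"jaw":1},{"ax":0,"ay":0,"az":0,"dx":-4,"dy":0,"dz":0,"jaw":1},{"ax":0,"ay":0,"az":0,"dx":-5.5,"dy":0,"dz":0,"jaw":1},{"ax":0,"ay":0,"az":0,"dx":-7,"dy":0,"dz":0,"jaw":1},{"ax":0,"ay":0,"az":0,"dx":-8.5,"dy":0,"dz":0,"jaw":1},{"ax":0,"ay":0,"az":0,"dx":-9.5,"dy":0,"dz":0,"jaw":1},{"ax":0,"ay":0,"az":0,"dx":-10,"dy":0,"dz":0,"jaw":1},{"ax":0,"ay":0,"az":0,"dx":-10,"dy":0,"dz":0,"jaw":1}]' 40
python3 st.py
python3 - <<'E'
from station import r
import cv2,pickle,numpy as np
c=r.capture("scene");pickle.dump(c,open("scene3.pkl","wb"))
cv2.imwrite("pics/a3.png",cv2.resize(c["frame"][80:240,130:290,::-1],(600,600),interpolation=2))
E
```

```text
clock: 5.25
eef_pos: [0.5661, 0.3327, 0.1254]
tool_rot: [0.178, 1.563, -0.178]
wrist_force: [-0.3, 0.3, -2.4]
width: 0.361
t 5.25 p [0.5661 0.3327 0.1254] w 0.36064558381628636 F [-0.26  0.32 -2.38] q [0.531 0.575 0.23  1.225 0.    2.329]
[[ 0.     0.224  0.974]
 [ 0.     0.974 -0.224]
 [-1.     0.     0.   ]] jaw deg -12.970767229910479
```

View pics/a3.png

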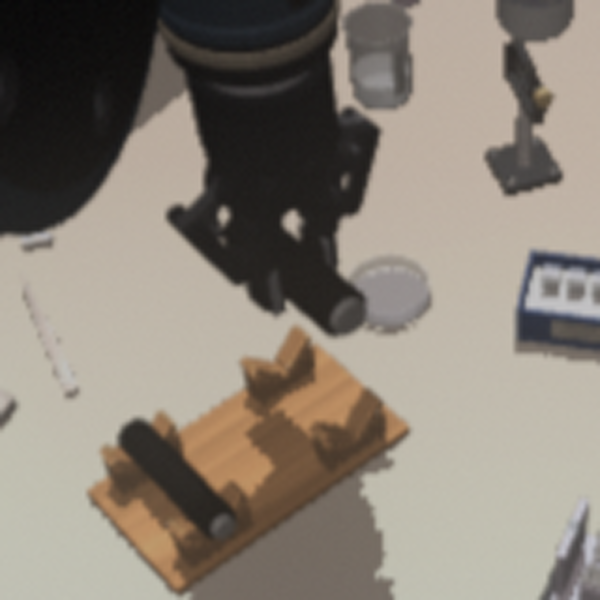

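The barrel is lifted, with its nose at about (347,313) in the crop, and the rest place is empty. I'll check for tilt and slip from the nose pixel, and work out the next move.

```bash
python3 - <<'E'
from h import *
c=load("scene3.pkl")
y=np.array([.2245,.9745,0]);m=np.array([.5661,.3327,.146])
print(((proj(c,[m-.056*y, m, m+.05*y])-[130,80]+.5)*3.75).round(1))
p=np.array([.5661,.3327]);seat=np.array([.5532,.059])
d=seat-p; ty=np.array([.2245,.9745]);tz=np.array([.9745,-.2245])
print(d@ty*100,d@tz*100)
E
```

```text
[[351.4 318.7]
 [291.9 268.4]
 [241.8 226.1]]
-26.961669999999998 4.887459999999997
```

```bash
python3 -m jog '[{"ax":-1.5,"ay":0,"az":0,"dx":0,"dy":-1.5,"dz":0.3,"jaw":1},{"ax":-5,"ay":0,"az":0,"dx":0,"dy":-5,"dz":0.9,"jaw":1},{"ax":-9,"ay":0,"az":0,"dx":0,"dy":-9.5,"dz":1.7,"jaw":1},{"ax":-13,"ay":0,"az":0,"dx":0,"dy":-14,"dz":2.5,"jaw":1},{"ax":-17,"ay":0,"az":0,"dx":0,"dy":-18.5,"dz":3.4,"jaw":1},{"ax":-21,"ay":0,"az":0,"dx":0,"dy":-22.5,"dz":4.1,"jaw":1},{"ax":-24,"ay":0,"az":0,"dx":0,"dy":-25.5,"dz":4.6,"jaw":1},{"ax":-25.3,"ay":0,"az":0,"dx":0,"dy":-27,"dz":4.9,"jaw":1},{"ax":-25.3,"ay":0,"az":0,"dx":0,"dy":-27,"dz":4.9,"jaw":1},{"ax":-25.3,"ay":0,"az":0,"dx":0,"dy":-27,"dz":4.9,"jaw":1}]' 40
python3 st.py
python3 - <<'E'
from station import r
from h import *
import cv2,pickle,numpy as np
c=r.capture("scene");pickle.dump(c,open("scene4.pkl","wb"))
cv2.imwrite("pics/a4.png",cv2.resize(c["frame"][170:270,240:350,::-1],(660,600),interpolation=2))
s=r.sense();p=s["eef_pos"];a=np.radians(102.3);y=np.array([np.cos(a),np.sin(a),0])
m=np.array(p)+[0,0,.0206];print(((proj(c,[m-.056*y, m, m+.05*y])-[240,170]+.5)*6).round(1))
c=r.capture("top");pickle.dump(c,open("top4.pkl","wb"))
cv2.imwrite("pics/b4.png",cv2.resize(c["frame"][160:260,240:370,::-1],(780,600),interpolation=2))
E
```

```text
clock: 6.55
eef_pos: [0.5531, 0.059, 0.125]
tool_rot: [-0.169, 1.565, 0.169]
wrist_force: [0.4, -0.6, -2.1]
width: 0.365
t 6.55 p [0.5531 0.059  0.125 ] w 0.365202739028026 F [ 0.35 -0.64 -2.14] q [ 0.106  0.369 -0.095  1.107  0.     1.462]
[[-0.    -0.213  0.977]
 [ 0.     0.977  0.213]
 [-1.     0.    -0.   ]] jaw deg 12.316132244880235
[[598.2 296.9]
 [431.  244.9]
 [286.8 200.1]]
```

View pics/a4.png

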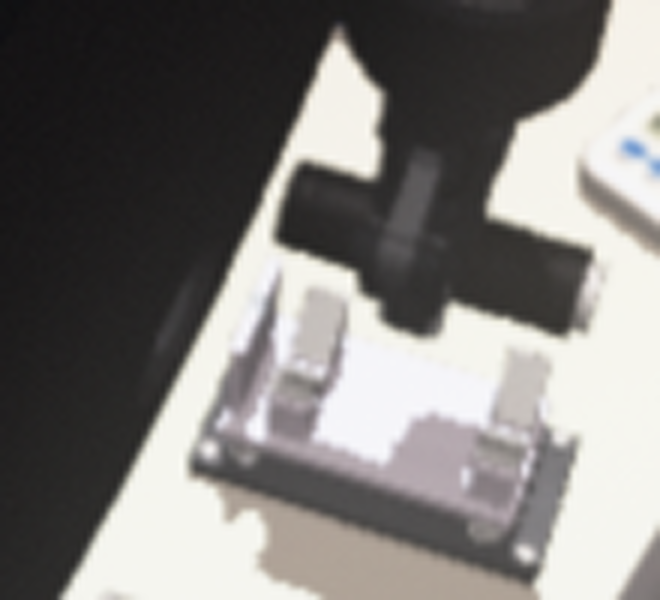

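View pics/b4.png

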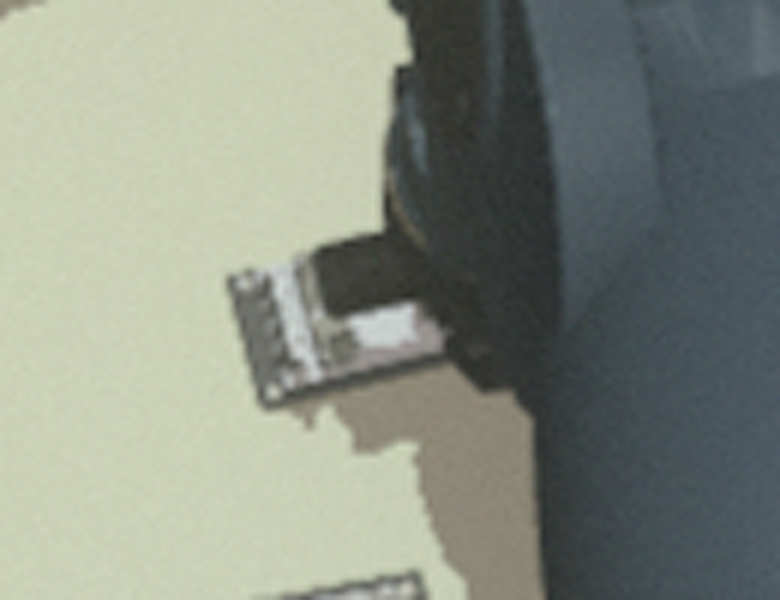

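The barrel hangs level above the block, with its nose at about (598,288) and glass end at about (290,203) in the crop. Both are close to my prediction. I'll descend 7.4 cm.

```bash
python3 -m jog '[{"ax":0,"ay":0,"az":0,"dx":0.8,"dy":0,"dz":0,"jaw":1},{"ax":0,"ay":0,"az":0,"dx":2,"dy":0,"dz":0,"jaw":1},{"ax":0,"ay":0,"az":0,"dx":3.2,"dy":0,"dz":0,"jaw":1},{"ax":0,"ay":0,"az":0,"dx":4.2,"dy":0,"dz":0,"jaw":1},{"ax":0,"ay":0,"az":0,"dx":5.2,"dy":0,"dz":0,"jaw":1},{"ax":0,"ay":0,"az":0,"dx":6,"dy":0,"dz":0,"jaw":1},{"ax":0,"ay":0,"az":0,"dx":6.6,"dy":0,"dz":0,"jaw":1},{"ax":0,"ay":0,"az":0,"dx":7,"dy":0,"dz":0,"jaw":1},{"ax":0,"ay":0,"az":0,"dx":7.3,"dy":0,"dz":0,"jaw":1},{"ax":0,"ay":0,"az":0,"dx":7.4,"dy":0,"dz":0,"jaw":1}]' 40
python3 st.py
python3 - <<'E'
from station import r
from h import *
import cv2,pickle,numpy as np
c=r.capture("scene");pickle.dump(c,open("scene5.pkl","wb"))
cv2.imwrite("pics/a5.png",cv2.resize(c["frame"][190:270,250:350,::-1],(750,600),interpolation=2))
c=r.capture("top");pickle.dump(c,open("top5.pkl","wb"))
cv2.imwrite("pics/b5.png",cv2.resize(c["frame"][180:250,260:350,::-1],(720,560),interpolation=2))
E
```

```text
clock: 7.9
eef_pos: [0.5538, 0.0587, 0.0517]
tool_rot: [-0.169, 1.563, 0.169]
wrist_force: [1.4, 0.5, 4.3]
width: 0.364
t 7.9 p [0.5538 0.0587 0.0517] w 0.36401850892271087 F [1.45 0.46 4.27] q [ 0.106  0.425 -0.209  0.936  0.     1.461]
[[ 0.001 -0.214  0.977]
 [ 0.     0.977  0.214]
 [-1.    -0.     0.001]] jaw deg 12.33415720573203
```

View pics/a5.png

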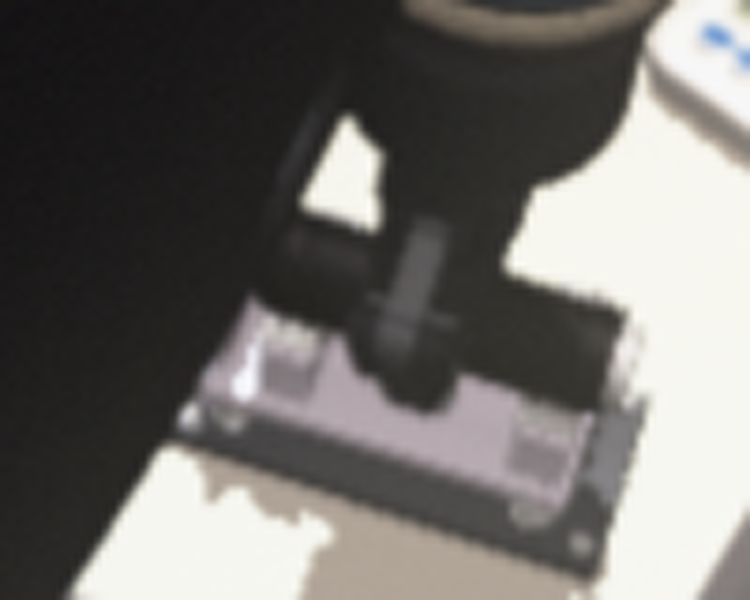

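View pics/b5.png

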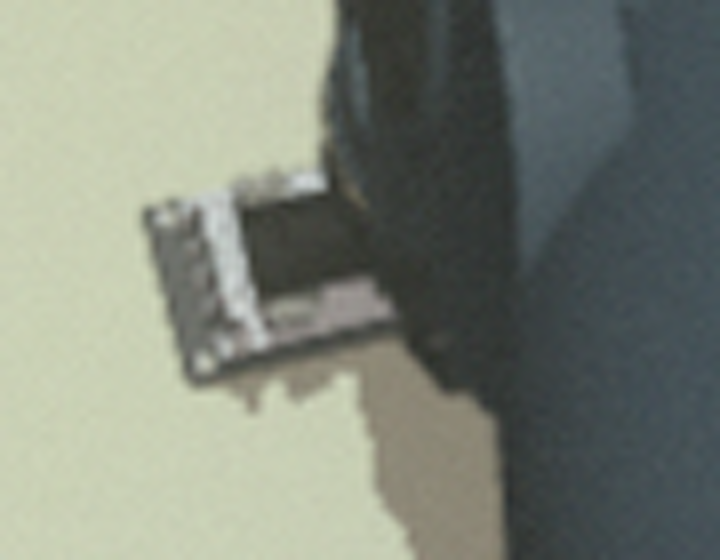

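The barrel is touching one side of the V: there is a sideways reaction in +x and z is about 2 mm high. I'll shift +2 mm along tool z, check, then open.

```bash
python3 -m jog '[{"ax":0,"ay":0,"az":0,"dx":0,"dy":0,"dz":0.1,"jaw":1},{"ax":0,"ay":0,"az":0,"dx":0,"dy":0,"dz":0.2,"jaw":1},{"ax":0,"ay":0,"az":0,"dx":0,"dy":0,"dz":0.2,"jaw":1},{"ax":0,"ay":0,"az":0,"dx":0.1,"dy":0,"dz":0.2,"jaw":1},{"ax":0,"ay":0,"az":0,"dx":0.1,"dy":0,"dz":0.2,"jaw":1},{"ax":0,"ay":0,"az":0,"dx":0.1,"dy":0,"dz":0.2,"jaw":1},{"ax":0,"ay":0,"az":0,"dx":0.1,"dy":0,"dz":0.2,"jaw":1},{"ax":0,"ay":0,"az":0,"dx":0.1,"dy":0,"dz":0.2,"jaw":1},{"ax":0,"ay":0,"az":0,"dx":0.1,"dy":0,"dz":0.2,"jaw":1},{"ax":0,"ay":0,"az":0,"dx":0.1,"dy":0,"dz":0.2,"jaw":1}]' 40
python3 st.py
```

```text
clock: 9.25
eef_pos: [0.5552, 0.059, 0.0504]
tool_rot: [-0.169, 1.564, 0.169]
wrist_force: [1.3, 0.6, 1.4]
width: 0.358
t 9.25 p [0.5552 0.059  0.0504] w 0.3582403432258952 F [1.3  0.64 1.37] q [ 0.106  0.43  -0.205  0.936  0.     1.461]
[[ 0.    -0.214  0.977]
 [ 0.     0.977  0.214]
 [-1.     0.     0.   ]] jaw deg 12.333372312647851
```

Closer now (axis about 0.071). I'll open gradually.

```bash
python3 -m jog '[{"ax":0,"ay":0,"az":0,"dx":0,"dy":0,"dz":0,"jaw":0.2},{"ax":0,"ay":0,"az":0,"dx":0,"dy":0,"dz":0,"jaw":0.1},{"ax":0,"ay":0,"az":0,"dx":0,"dy":0,"dz":0,"jaw":0},{"ax":0,"ay":0,"az":0,"dx":0,"dy":0,"dz":0,"jaw":-0.3},{"ax":0,"ay":0,"az":0,"dx":0,"dy":0,"dz":0,"jaw":-0.5},{"ax":0,"ay":0,"az":0,"dx":0,"dy":0,"dz":0,"jaw":-0.5},{"ax":0,"ay":0,"az":0,"dx":0,"dy":0,"dz":0,"jaw":-0.5},{"ax":0,"ay":0,"az":0,"dx":-1,"dy":0,"dz":0,"jaw":-0.5},{"ax":0,"ay":0,"az":0,"dx":-3,"dy":0,"dz":0,"jaw":-0.5},{"ax":0,"ay":0,"az":0,"dx":-5,"dy":0,"dz":0,"jaw":-0.5}]' 40
python3 st.py
python3 - <<'E'
from station import r
from h import *
import cv2,pickle,numpy as np
c=r.capture("scene");pickle.dump(c,open("scene6.pkl","wb"))
cv2.imwrite("pics/a6.png",cv2.resize(c["frame"][190:270,250:350,::-1],(750,600),interpolation=2))
c=r.capture("top");pickle.dump(c,open("top6.pkl","wb"))
cv2.imwrite("pics/b6.png",cv2.resize(c["frame"][180:250,260:350,::-1],(720,560),interpolation=2))
E
```

```text
clock: 10.5
eef_pos: [0.5552, 0.059, 0.1016]
tool_rot: [-0.169, 1.564, 0.169]
wrist_force: [0.5, 0.4, 1.7]
width: 0.748
t 10.5 p [0.5552 0.059  0.1016] w 0.7479343589618508 F [0.5  0.42 1.69] q [ 0.106  0.388 -0.129  1.054  0.     1.461]
[[ 0.    -0.214  0.977]
 [ 0.     0.977  0.214]
 [-1.    -0.     0.   ]] jaw deg 12.332314466593626
```

View pics/a6.png

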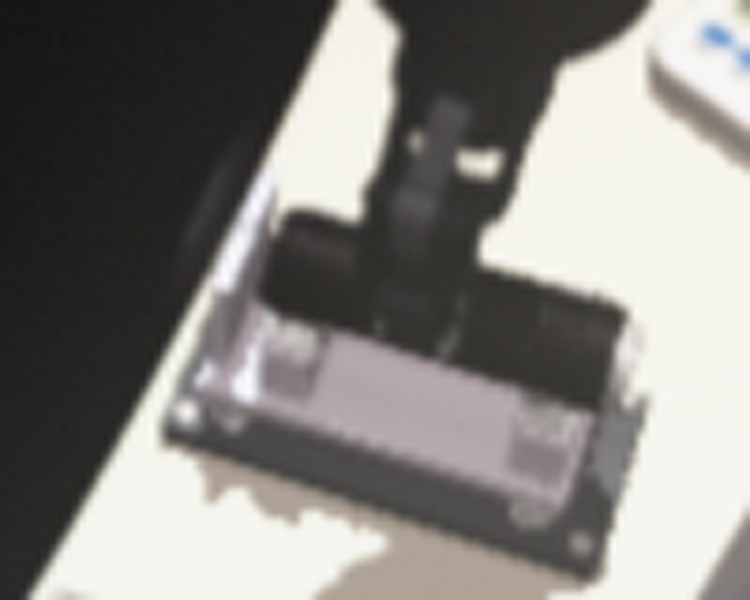

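View pics/b6.png

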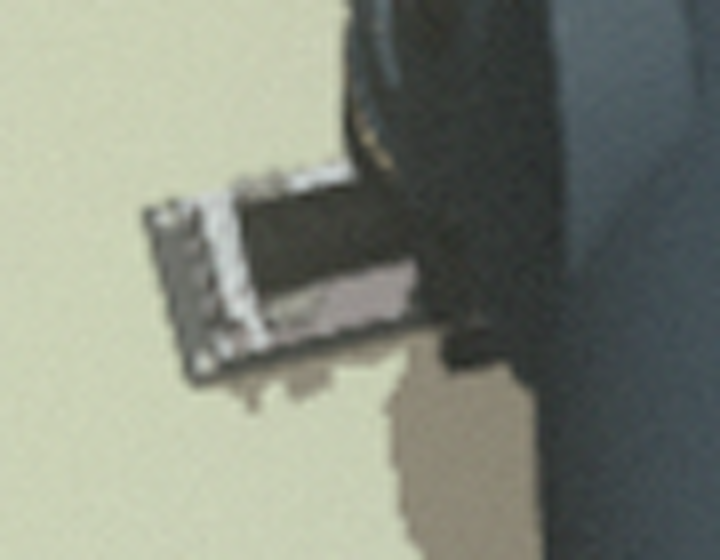

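The barrel rests in the V just inside the end plate. I'll measure the gap and the sideways fit.

```bash
python3 - <<'E'
from h import *
import cv2
T=load("top6.pkl");S=load("scene6.pkl")
a=np.radians(102.3);y=np.array([np.cos(a),np.sin(a)]);x=np.array([y[1],-y[0]])
r0=T["frame"][180:250,260:350]
# profile along V axis through barrel centre line
for z in(.070,.078):
  for off in(-.008,0,.008):
    vals=[]
    for s in np.arange(.030,.072,.002):
        p=np.r_[np.array([.5552,.059])+x*off+y*s,z];u=proj(T,p)[0]
        vals.append(int(cv2.getRectSubPix(T["frame"].max(2),(1,1),(float(u[0]),float(u[1])))[0,0]))
    print(z,off,vals)
f8=cv2.resize(r0,None,fx=8,fy=8,interpolation=1).max(2)
m=(f8[:,:400]<85).astype(np.uint8)
v=cv2.cvtColor(f8,8);v[:,:400][m>0]=(0,0,255);cv2.imwrite("pics/m6.png",v)
E
```

```text
0.07 -0.008 [63, 64, 63, 64, 65, 66, 67, 66, 67, 73, 91, 149, 184, 201, 206, 172, 126, 94, 113, 113, 110]
0.07 0 [66, 66, 67, 68, 70, 72, 72, 71, 71, 76, 102, 146, 183, 199, 194, 169, 132, 116, 114, 112, 109]
0.07 0.008 [67, 69, 67, 65, 64, 67, 70, 71, 70, 72, 121, 174, 188, 193, 196, 184, 139, 119, 116, 116, 112]
0.078 -0.008 [63, 63, 64, 64, 65, 66, 67, 66, 66, 68, 81, 125, 178, 201, 204, 186, 146, 96, 108, 118, 115]
0.078 0 [67, 66, 66, 66, 68, 71, 73, 72, 70, 73, 88, 121, 174, 193, 194, 181, 145, 119, 107, 107, 107]
0.078 0.008 [66, 67, 68, 65, 64, 65, 67, 72, 70, 69, 90, 162, 180, 189, 195, 200, 163, 127, 106, 106, 109]
```

View pics/m6.png

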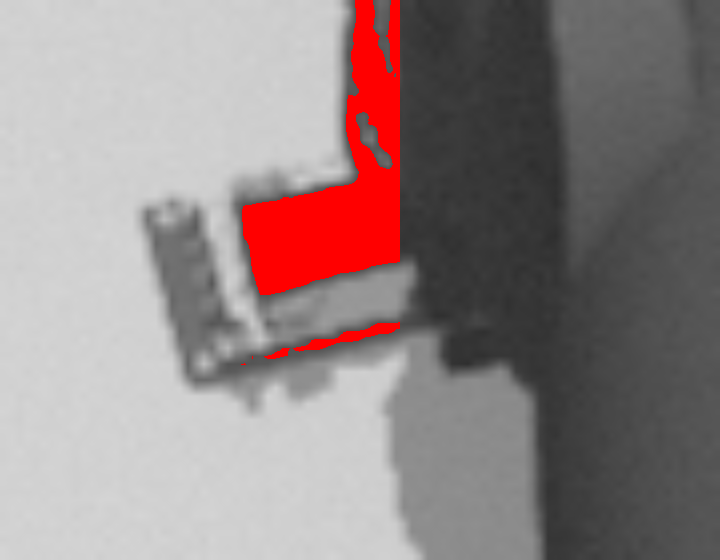

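```bash
python3 - <<'E'
from h import *
T=load("top6.pkl")
k=lambda u,v:np.array([(u+.5)/8-.5+260,(v+.5)/8-.5+180])
a=np.radians(102.3);y=np.array([np.cos(a),np.sin(a)]);x=np.array([y[1],-y[0]])
w=onz(T,[k(300,238.5),k(345,228),k(251,251)],.072)[:,:2]
print(w.round(4)); print(((w-[.5552,.059])@x*1000).round(1),((w-[.5552,.059])@y*1000).round(1))
E
```

```text
[[0.5485 0.09  ]
 [0.5518 0.075 ]
 [0.5446 0.1062]]
[ 0.1  0.1 -0.3] [31.7 16.4 48.4]
```

The tool sits within 0.3 mm of the barrel axis. I'll shut the fingers above it.

```bash
python3 -m jog '[{"ax":0,"ay":0,"az":0,"dx":-1,"dy":0,"dz":0,"jaw":1},{"ax":0,"ay":0,"az":0,"dx":-1,"dy":0,"dz":0,"jaw":1},{"ax":0,"ay":0,"az":0,"dx":-1,"dy":0,"dz":0,"jaw":1},{"ax":0,"ay":0,"az":0,"dx":-1,"dy":0,"dz":0,"jaw":1},{"ax":0,"ay":0,"az":0,"dx":-1,"dy":0,"dz":0,"jaw":1},{"ax":0,"ay":0,"az":0,"dx":-1,"dy":0,"dz":0,"jaw":1},{"ax":0,"ay":0,"az":0,"dx":-1,"dy":0,"dz":0,"jaw":1},{"ax":0,"ay":0,"az":0,"dx":-0.5,"dy":0,"dz":0,"jaw":1},{"ax":0,"ay":0,"az":0,"dx":0,"dy":0,"dz":0,"jaw":1},{"ax":0,"ay":0,"az":0,"dx":0.5,"dy":0,"dz":0,"jaw":1}]' 40
python3 st.py
```

```text
clock: 11.85
eef_pos: [0.555, 0.059, 0.0948]
tool_rot: [-0.169, 1.565, 0.169]
wrist_force: [-0.1, -0.2, -0.1]
width: 0.001
t 11.85 p [0.555  0.059  0.0948] w 0.000881897257444785 F [-0.12 -0.24 -0.11] q [ 0.106  0.393 -0.14   1.039 -0.     1.461]
[[-0.    -0.214  0.977]
 [-0.     0.977  0.214]
 [-1.     0.    -0.   ]] jaw deg 12.331685259261976
```

Now down slowly to about z = 0.085, expecting touch at 0.086.

```bash
python3 -m jog '[{"ax":0,"ay":0,"az":0,"dx":0.15,"dy":0,"dz":0,"jaw":1},{"ax":0,"ay":0,"az":0,"dx":0.3,"dy":0,"dz":0,"jaw":1},{"ax":0,"ay":0,"az":0,"dx":0.45,"dy":0,"dz":0,"jaw":1},{"ax":0,"ay":0,"az":0,"dx":0.6,"dy":0,"dz":0,"jaw":1},{"ax":0,"ay":0,"az":0,"dx":0.7,"dy":0,"dz":0,"jaw":1},{"ax":0,"ay":0,"az":0,"dx":0.8,"dy":0,"dz":0,"jaw":1},{"ax":0,"ay":0,"az":0,"dx":0.9,"dy":0,"dz":0,"jaw":1},{"ax":0,"ay":0,"az":0,"dx":0.95,"dy":0,"dz":0,"jaw":1},{"ax":0,"ay":0,"az":0,"dx":1,"dy":0,"dz":0,"jaw":1},{"ax":0,"ay":0,"az":0,"dx":1,"dy":0,"dz":0,"jaw":1}]' 40
python3 st.py
```

```text
clock: 13.1
eef_pos: [0.5552, 0.059, 0.0855]
tool_rot: [-0.169, 1.564, 0.169]
wrist_force: [-1.6, 0.7, 4.4]
width: -0.001
t 13.1 p [0.5552 0.059  0.0855] w -0.001323649182622607 F [-1.59  0.71  4.39] q [ 0.106  0.4   -0.154  1.016  0.     1.461]
[[ 0.    -0.214  0.977]
 [ 0.     0.977  0.214]
 [-1.    -0.     0.   ]] jaw deg 12.33016403779554
```

Contact at z = 0.0855 with 4.4 N. I'll press a further 6.5 mm.

```bash
python3 -m jog '[{"ax":0,"ay":0,"az":0,"dx":0.1,"dy":0,"dz":0,"jaw":1},{"ax":0,"ay":0,"az":0,"dx":0.2,"dy":0,"dz":0,"jaw":1},{"ax":0,"ay":0,"az":0,"dx":0.3,"dy":0,"dz":0,"jaw":1},{"ax":0,"ay":0,"az":0,"dx":0.4,"dy":0,"dz":0,"jaw":1},{"ax":0,"ay":0,"az":0,"dx":0.5,"dy":0,"dz":0,"jaw":1},{"ax":0,"ay":0,"az":0,"dx":0.6,"dy":0,"dz":0,"jaw":1},{"ax":0,"ay":0,"az":0,"dx":0.65,"dy":0,"dz":0,"jaw":1},{"ax":0,"ay":0,"az":0,"dx":0.65,"dy":0,"dz":0,"jaw":1},{"ax":0,"ay":0,"az":0,"dx":0.65,"dy":0,"dz":0,"jaw":1},{"ax":0,"ay":0,"az":0,"dx":0.65,"dy":0,"dz":0,"jaw":1}]' 40
python3 st.py
python3 - <<'E'
from station import r
from h import *
import cv2,pickle,numpy as np
c=r.capture("scene");pickle.dump(c,open("scene7.pkl","wb"))
cv2.imwrite("pics/a7.png",cv2.resize(c["frame"][190:270,250:350,::-1],(750,600),interpolation=2))
c=r.capture("top");pickle.dump(c,open("top7.pkl","wb"))
cv2.imwrite("pics/b7.png",cv2.resize(c["frame"][180:250,260:350,::-1],(720,560),interpolation=2))
E
python3 st.py
```

```text
clock: 14.35
eef_pos: [0.5553, 0.059, 0.0793]
tool_rot: [-0.169, 1.564, 0.169]
wrist_force: [-4.0, 0.0, 10.6]
width: -0.002
t 14.35 p [0.5553 0.059  0.0793] w -0.0016620546189075986 F [-3.97  0.02 10.64] q [ 0.106  0.404 -0.164  1.002  0.     1.461]
[[ 0.001 -0.214  0.977]
 [ 0.     0.977  0.214]
 [-1.    -0.     0.001]] jaw deg 12.332110254051967
t 14.45 p [0.5553 0.059  0.0793] w 0.0017751616067926534 F [-3.02 -0.62 11.24] q [ 0.106  0.404 -0.164  1.002  0.     1.461]
[[ 0.001 -0.214  0.977]
 [ 0.     0.977  0.214]
 [-1.    -0.     0.001]] jaw deg 12.333043167284597
```

View pics/a7.png

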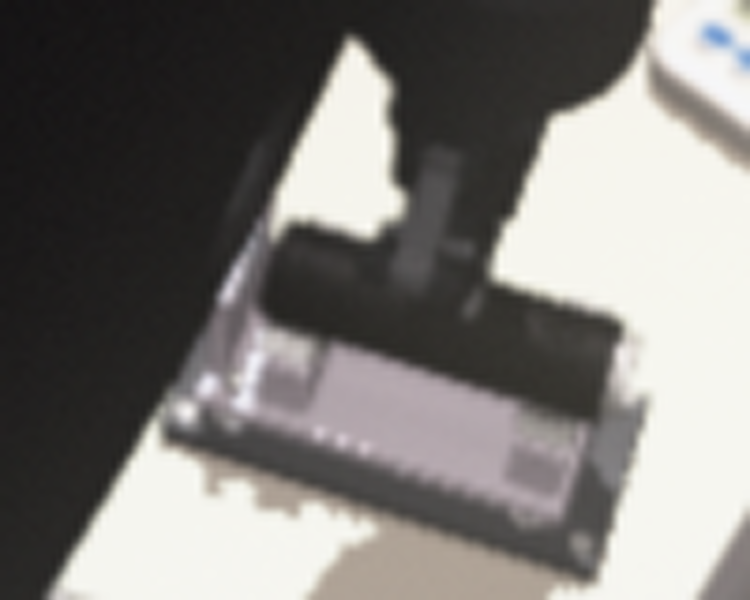

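View pics/b7.png

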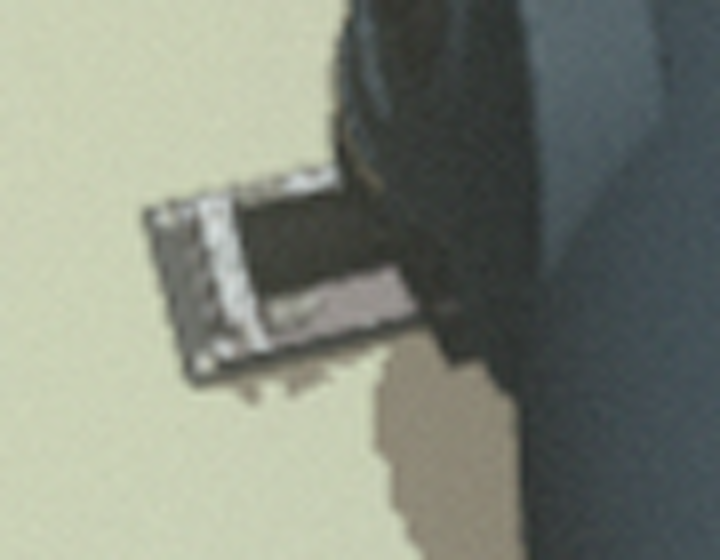

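The fingers press on the barrel and the carriage has visibly sunk by about 6 mm, at about 11 N. The glass end sits just inside the plate. I'll relieve the small sideways load with a 0.3 mm nudge and hold to confirm it is steady.

```bash
python3 -m jog '[{"ax":0,"ay":0,"az":0,"dx":0,"dy":0,"dz":-0.03,"jaw":1},{"ax":0,"ay":0,"az":0,"dx":0,"dy":0,"dz":-0.03,"jaw":1},{"ax":0,"ay":0,"az":0,"dx":0,"dy":0,"dz":-0.03,"jaw":1},{"ax":0,"ay":0,"az":0,"dx":0,"dy":0,"dz":-0.03,"jaw":1},{"ax":0,"ay":0,"az":0,"dx":0,"dy":0,"dz":-0.03,"jaw":1},{"ax":0,"ay":0,"az":0,"dx":0,"dy":0,"dz":-0.03,"jaw":1},{"ax":0,"ay":0,"az":0,"dx":0,"dy":0,"dz":-0.03,"jaw":1},{"ax":0,"ay":0,"az":0,"dx":0,"dy":0,"dz":-0.03,"jaw":1},{"ax":0,"ay":0,"az":0,"dx":0,"dy":0,"dz":-0.03,"jaw":1},{"ax":0,"ay":0,"az":0,"dx":0,"dy":0,"dz":-0.03,"jaw":1}]' 40
python3 st.py; python3 - <<'E'
from station import r
import numpy as np
F=[];Q=[]
for i in range(5): r.capture("scene"); s=r.sense();F.append(s["wrist_force"]);Q.append(s["ft_torque"])
print(np.mean(F,0).round(2),np.mean(Q,0).round(3),np.round(s["eef_pos"],4))
E
```

```text
clock: 15.7
eef_pos: [0.5552, 0.059, 0.0794]
tool_rot: [-0.169, 1.563, 0.169]
wrist_force: [-2.3, -0.1, 11.5]
width: 0.002
t 15.7 p [0.5552 0.059  0.0794] w 0.0021384685561688433 F [-2.25 -0.09 11.47] q [ 0.106  0.404 -0.165  1.001  0.     1.461]
[[ 0.001 -0.214  0.977]
 [ 0.     0.977  0.214]
 [-1.    -0.     0.001]] jaw deg 12.334746819335674
[-2.040e+00 -1.000e-02  1.023e+01] [ 0.028  0.5   -0.02 ] [0.5553 0.059  0.0795]
```

```bash
python3 - <<'E'
from h import *
import cv2
from station import r
a=load("scene0.pkl")["frame"];b=load("scene7.pkl")["frame"]
for nm,(x0,y0,x1,y1) in dict(slim=(150,185,200,225),petri=(220,147,247,168),box=(265,145,315,178)).items():
    A=a[y0:y1,x0:x1].astype(np.float32).mean(2);B=b[y0:y1,x0:x1].astype(np.float32).mean(2)
    print(nm,cv2.phaseCorrelate(A,B),abs(A-B).mean())
print(r.finish_job())
E
```

```text
slim ((-21.274889967710784, 0.9517646018931849), -0.03480626487731934) 83.22684
petri ((-2.684316134898719, -0.417115165267111), 0.24811198543987156) 112.33862
box ((-2.268981964062423, 0.9965588873845341), 0.27023229095670914) 87.9497
the job is handed in; nothing more can be done
None
```

```bash
python3 - <<'E'
from h import *
import cv2
cv2.imwrite("pics/z.png",np.hstack([load("scene7.pkl")["frame"][:,:,::-1][:, :400],load("top7.pkl")["frame"][:,:,::-1][:, 100:500]]))
E
```

```text
(no output)
```

View pics/z.png

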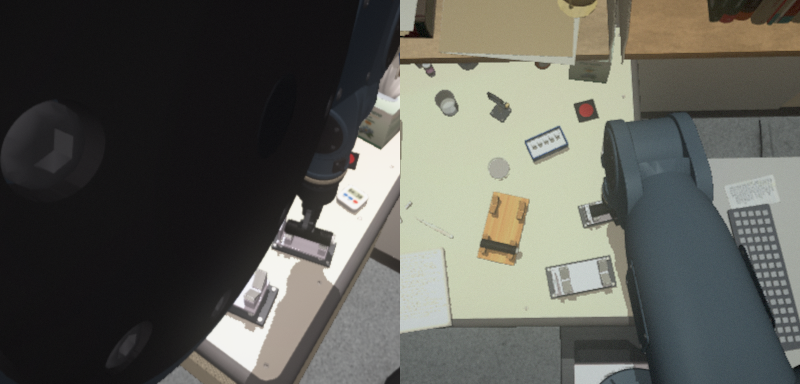

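I put the thicker barrel in the smaller V-block (measured about 65×135 mm) with its glass end towards the end plate. I then pressed it down with the shut fingertips and handed the job in, still pressing, at about 16 s.

**Last checks:**
- **Press depth:** the fingertips were at z = 0.0795 m, after an expected first touch at 0.086 m. That puts the block about 6 mm down.
- **Force:** the wrist read about 10–11 N vertically and about 2 N sideways, and held steady. I worked out the load on each side of the V from these readings; there was no direct measurement of each contact.
- **Sideways fit:** the barrel's axis was within about 0.3 mm of the tool, measured before pressing. I did not measure this again under load.
- **Gap to the end plate:** about 6 mm in the top view, to within about 3 mm. The centre of the block's base and the V supports disagreed by about 4 mm along the V. I went by the supports and the plate.

**Failed check:** the last automatic comparison of the slim barrel, dish and cuvette box meant nothing, because the arm blocked the scene camera. Looking at the top picture taken while pressing, after handing in, all three appear where they started. In the scene picture the timer does too. That was by eye, with no measurement.

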